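Drive home the wedge of the teal pipe's jig

TASK

Take the rubber mallet by its handle and tap down the orange wedge in the jig that holds the teal pipe, until it goes no further and its head sits fully home on the jig. Do it with the mallet, not with the gripper itself, and leave the wedge of the white pipe's jig as it is. Finally stand the mallet upright on its rubber head on the bench again and let go.

Things in the scene. Friction and masses are not known exactly. Their poses are not given: they have to be found in the camera images.
- wedge_teal: Orange wedge part-way down the vertical slot of the teal pipe's jig; slides only straight down, resists with about 7 N, stays where left. Head 46 x 36 mm (along jig x, y), 14 mm thick. Origin: centre of the head's flat top face, where to strike; z up. That face is 105 to 125 mm above the bench at the start, 85 mm when home, the head then stopped on the jig's wide wooden cheek.
- jig_teal: Wooden jig fixed to the bench, holding a teal-green pipe (48 mm diameter, 210 mm long). Base 140 x 125 mm; wood up to 71 mm, pipe top 68 mm above the bench. Origin: centre of its underside on the bench; x along the pipe, z up. The wedge slot is 22 mm from it towards +y.
- wedge_white: The same kind of orange wedge, in the same kind of jig (same sizes), but beside the white pipe; to be left as it is. Origin: centre of its head's top face.
- mallet_handle (a point): Round mallet, about 320 g, standing on its black rubber head: head 52 mm diameter, 50 mm high; above it a round light wooden handle, 28 mm diameter, top at 125 mm. The point is the middle of the handle, 89 mm above the head's flat underside, which is the striking face; z up along the handle.

How it is judged:
By the outcome, as a careful person would: the job done as asked, in the order asked, and still so for the second after the job is handed in, with the robot touching nothing.
It also fails if it takes over 54 s, if anything falls off the work surface, if the arm or the gripper's body presses on something with over 40 N, if the wrist force passes 120 N, or if a joint passes its speed limit or range.

ROBOT

A 6-joint arm with a two-finger parallel gripper is mounted at the origin on the work surface. World frame = base frame: x ahead of the robot, y to its left, z up, the work surface at z = 0. Lengths are in m, angles in rad, forces in N, time in s.
With the tool pointing down it reaches from about 0.225 to 0.875 m from the base axis. Payload 3.4 kg.
Tool frame: the origin (TCP) lies at the very end of the fingers, on their centre line; the grasp point (between the pads) lies 19 mm behind it; z points along the fingers, y is the direction in which the jaws open and shut (so a half turn about z gives the same grasp; the last joint's range is limited). The gripper opens to 85 mm and grips with 20 to 120 N. Pads are 22 mm wide; open, the fingers measure 114 mm over their backs; the gripper's body (76 mm by 85 mm) begins 54 mm behind the grasp point. The pads swing forward as they close: fully open they stand 13 mm farther back than shut.
Start: joints at [-1.34, 0.276, 1.505, -0, 1.361, -0.121], TCP at [0.198, -0.54, 0.207] pointing down, gripper open.
Joint ranges: [-2.89, 2.89], [-0.75, 2.08], [0.22, 2.7], [-1.18, 4.32], [0.11, 2.71], [-2.7, 2.7]. Speed limits (rad/s): [2.57, 2.57, 3.14, 3.14, 3.14, 3.14].

INTERFACE

Orientations are given as a unit quaternion [w, x, y, z].
In Python, from rig import get_state, get_image, calibration, sign_off gives the robot as it stands. The module is installed in compiled form; this text tells all that it offers.
- The arm moves only by the tool drive_tool, never from a script. Its argument "targets" is one flat list of numbers, 7 for each row, row after row: the turn, a rotation vector about the tool's x, y, z in degrees, then the shift along the tool's x, y, z in mm, then the opening, from 0 (shut) to 1 (fully open). In form: [wx, wy, wz, tx, ty, tz, fingers, wx, wy, wz, tx, ty, tz, fingers, ...]. A call has 1 to 12 rows; each row shifts and turns the commanded pose from where the row before left it, along the tool's axes as they then stand; what a row does not reach is not made up. A row lasts 1/8 s, in which the tool goes at most 62.5 mm and 10.7 degrees, less where a joint would pass 70% of its speed; a pose out of reach is approached as far as the arm can. A call is refused whole if a number of a shift passes 62.5 or a number of a turn 10.7, either way. A call with a gripper value outside its range is refused whole. The fingers move at their own pace and stop on an object; "grip_force" is the grip in N (left out, the last holds). Time passes only in rows, so rows that do not move let the fingers close. It gives the time, the measured TCP pose, the force and the opening at its end, in the units of the state.
- get_state(): the state, without advancing time (a new reading comes with each control period).
- get_image(name): name is "side" or "top" or "wrist"; returns the picture (384x512x3 uint8, red, green, blue); there is no depth.
- calibration(name): a dict with "mtx" (3x3 intrinsics, pixels), "distortion" ([k1, k2, p1, p2, k3] as OpenCV has them; the pictures are not rectified), "world_to_cam" (4x4, takes a point from world to camera coordinates); the wrist camera has in their place "hand_eye" (4x4, takes a point from camera to tool coordinates, whose origin is the TCP and whose axes are the flange's). Camera axes: x right, y down, z forward; pixel columns grow to the right and rows downward; lengths in m; the calibration is good to about 2 mm. A picture is of the moment at which its call begins: read the wrist's pose just before it. calibration takes no time and is no camera call.
- sign_off(): hands the job in, once; it reports no verdict.
The state is a dict: "clock": time; "qpos": joint angles; "qd": joint speeds; "effort": joint torques, N m; "position": TCP position; "ee_rot": TCP orientation; "contact_force": force on the tool from outside, world axes, zero at the start; "moment": the same for the moment, N m; "width": finger opening in m.
Only numpy, scipy, OpenCV 4.12 (cv2) and the standard library are available. Lean on these libraries where they do the work, as an engineer would, in place of code of your own. Each camera call takes 0.05 s, during which the arm holds its last target.

## Working session

There is one attempt and no reset: what is moved stays moved. The work goes in short steps, Python scripts to look and compute and a tool call to move; the robot and the scene stay as the last step left them, time stands still between calls to the robot, and variables do not carry over. Pictures are saved under pics/ and viewed, and the job is handed in when it is done.

Besides the shell and the picture viewer there is one more tool, called as name(argument=value, ...) on one line, values as JSON. drive_tool: Moves the arm, as the interface text tells. Its arguments: {"type":"object","properties":{"targets":{"type":"array"},"grip_force":{"type":"number"}},"required":["targets"]}

```bash
mkdir -p pics; python3 - <<'E'
from rig import *
import cv2
for n in ["side","top","wrist"]:
    s=get_state()
    im=get_image(n); cv2.imwrite(f"pics/{n}0.png",im[:,:,::-1])
    c=calibration(n); print(n,{k:__import__('numpy').round(v,4).tolist() for k,v in c.items()})
print(s)
E
```

```text
side {'mtx': [[391.8433, 0.0, 263.5306], [0.0, 391.8433, 184.1822], [0.0, 0.0, 1.0]], 'distortion': [-0.0966, 0.0, 0.0, 0.0, 0.0], 'world_to_cam': [[-0.987, -0.1599, 0.0179, 0.5106], [-0.1264, 0.7016, -0.7013, 0.1431], [0.0995, -0.6944, -0.7127, 0.6546], [0.0, 0.0, 0.0, 1.0]]}
top {'mtx': [[430.5227, 0.0, 254.9536], [0.0, 430.5227, 186.9468], [0.0, 0.0, 1.0]], 'distortion': [0.0414, 0.0, 0.0, 0.0, 0.0], 'world_to_cam': [[-0.0036, -0.9986, 0.0524, -0.0425], [-0.9992, 0.0015, -0.0411, 0.5225], [0.0409, -0.0525, -0.9978, 0.798], [0.0, 0.0, 0.0, 1.0]]}
wrist {'mtx': [[308.4307, 0.0, 252.9068], [0.0, 308.4307, 191.6731], [0.0, 0.0, 1.0]], 'distortion': [-0.0665, 0.0, 0.0, 0.0, 0.0], 'hand_eye': [[0.0007, -0.9625, -0.2712, 0.0686], [1.0, 0.0006, 0.0005, 0.0014], [-0.0004, -0.2712, 0.9625, -0.1671], [0.0, 0.0, 0.0, 1.0]]}
{'clock': 0.1, 'qpos': array([-1.33999420e+00,  2.76539847e-01,  1.50603034e+00,  4.12504372e-06,
        1.36070068e+00, -1.20997881e-01]), 'qd': array([ 0.00047241, -0.00075691, -0.00165464,  0.00040712, -0.00049945,
        0.00260518]), 'effort': array([ 1.90395542e-03, -4.17699480e+01, -2.46404386e+01, -3.33443370e-05,
        5.67815179e-03,  3.25633344e-06]), 'position': array([ 0.19801538, -0.53927224,  0.20611215]), 'ee_rot': array([-8.37953391e-04,  9.84569171e-01,  1.74993838e-01, -4.40318483e-05]), 'contact_force': array([-0.19414855, -0.22340964,  0.63856484]), 'moment': array([ 0.00503301,  0.03261925, -0.02748875]), 'width': 0.08558703472328803}
```

View pics/side0.png

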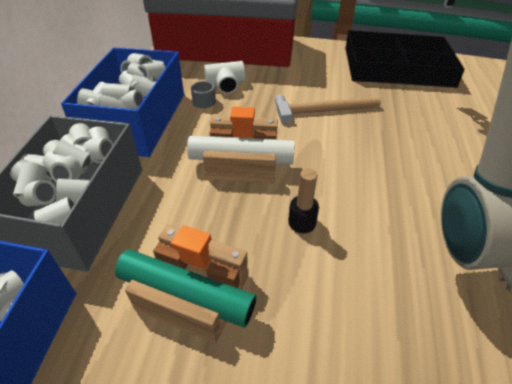

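View pics/top0.png

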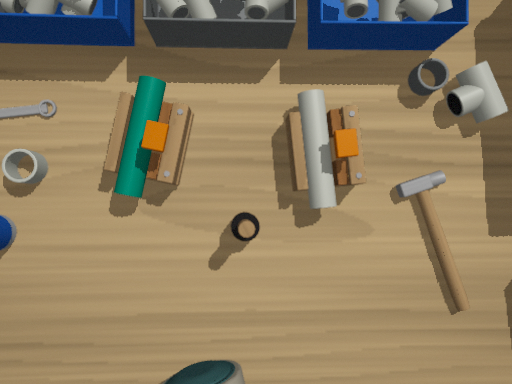

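View pics/wrist0.png

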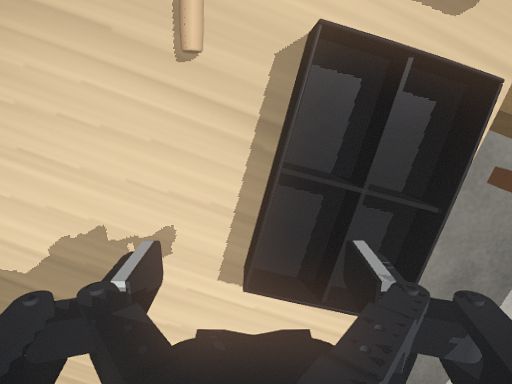

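The side view shows the teal wedge near (191,248), the white wedge near (243,122) and the mallet near (305,200). The top view has the teal wedge at (155,136), the white wedge at (346,142) and the mallet at (245,227). I'll zoom in and mask by colour.

```bash
python3 - <<'E'
import cv2,numpy as np
t=cv2.imread("pics/top0.png");s=cv2.imread("pics/side0.png")
def crop(im,x,y,w,h,k): return cv2.resize(im[y:y+h,x:x+w],None,fx=k,fy=k,interpolation=cv2.INTER_NEAREST)
a=crop(t,110,70,100,75*2//1,4)[:300]; 
rows=[np.hstack([crop(t,105,75,95,70,4),crop(t,205,190,95,70,4)]),np.hstack([crop(s,145,215,95,70,4),crop(s,265,163,95,70,4)])]
cv2.imwrite("pics/z0.png",np.vstack(rows))
for n,im in(("top",t),("side",s)):
    hsv=cv2.cvtColor(im,cv2.COLOR_BGR2HSV)
    m=cv2.inRange(hsv,(5,190,120),(16,255,255))
    k,l,st,c=cv2.connectedComponentsWithStats(m)
    for i in range(1,k):
        if st[i,4]>100: print(n,st[i],c[i],np.unique(hsv[l==i][:,2]//10*10,return_counts=True))
E
```

```text
top [334 129  23  29 229] [343.930131   141.96943231] (array([120, 130, 140, 150, 160, 170, 180, 190, 200], dtype=uint8), array([  8,  10,   7,  10,   8,   9,  17,  19, 141]))
side [231 108  23  29 562] [242.3113879 121.1975089] (array([120, 130, 140, 150, 160, 170, 180, 190, 200, 210, 220, 230],
      dtype=uint8), array([291,  47,  11,   3,   6,   2,   7,   6,   3,   7,  17, 162]))
side [172 235  38  33 394] [190.8680203  253.86548223] (array([120, 130, 140, 150, 160, 170, 180, 190, 200, 210, 220], dtype=uint8), array([249,  46,  17,  11,  10,  10,   8,  10,  11,  10,  12]))
```

View pics/z0.png

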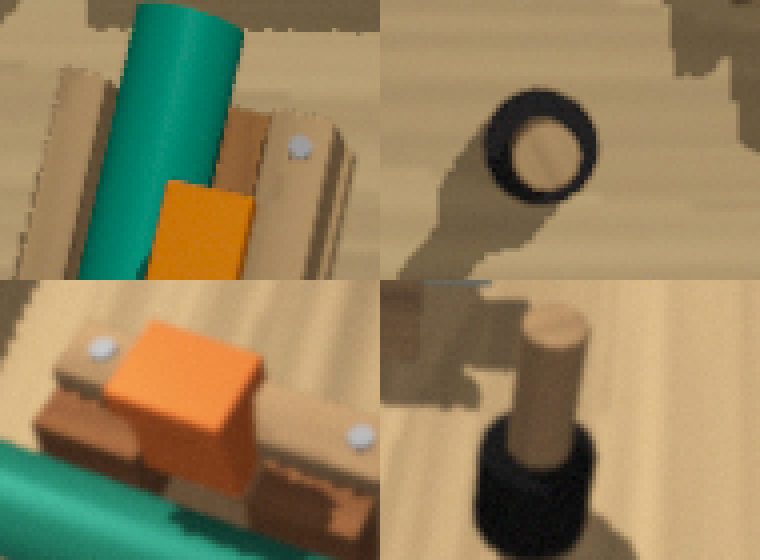

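```bash
cat > h.py <<'E'
import cv2,numpy as np
from rig import calibration
def ray(n,px,pose=None):
    c=calibration(n)
    p=cv2.undistortPoints(np.array(px,float).reshape(-1,1,2),np.array(c['mtx']),np.array(c['distortion'])).reshape(-1,2)
    d=np.hstack([p,np.ones((len(p),1))])
    T=np.linalg.inv(np.array(c['world_to_cam']))if 'world_to_cam' in c else pose@np.array(c['hand_eye'])
    d=d@T[:3,:3].T; d/=np.linalg.norm(d,axis=1)[:,None]
    return T[:3,3],d
def plane(n,px,z,pose=None):
    o,d=ray(n,px,pose); return o+d*((z-o[2])/d[:,2])[:,None]
def tri(rays):
    A=0;b=0
    for o,d in rays:
        P=np.eye(3)-np.outer(d,d);A=A+P;b=b+P@o
    x=np.linalg.solve(A,b)
    return x,[np.linalg.norm((np.eye(3)-np.outer(d,d))@(x-o))*1e3 for o,d in rays]
E
python3 - <<'E'
from h import *
t=cv2.imread("pics/top0.png");s=cv2.imread("pics/side0.png")
def blobs(im,lo,hi,roi,mn=60):
    h=cv2.cvtColor(im,cv2.COLOR_BGR2HSV);m=cv2.inRange(h,lo,hi)
    k=np.zeros_like(m);x,y,w,hh=roi;k[y:y+hh,x:x+w]=255;m&=k
    cs,_=cv2.findContours(m,cv2.RETR_EXTERNAL,cv2.CHAIN_APPROX_NONE)
    return m,[c for c in cs if cv2.contourArea(c)>mn]
h=lambda im:cv2.cvtColor(im,cv2.COLOR_BGR2HSV)
print(h(t)[136,155],h(t)[142,346],h(s)[240,191],h(t)[140,150],h(t)[228,246],h(s)[175,309])
out={}
for nm,rt,rs in(("teal",(130,110,50,50),(160,220,60,60)),("white",(325,120,40,50),(225,100,40,50))):
    for n,im,lo,roi in(("top",t,(8,200,170),rt),("side",s,(5,150,185),rs)):
        m,cs=blobs(im,lo,(22,255,255),roi)
        c=max(cs,key=cv2.contourArea);mm=cv2.moments(c);ce=(mm['m10']/mm['m00'],mm['m01']/mm['m00'])
        q=cv2.approxPolyDP(c,4,True).reshape(-1,2)
        print(nm,n,cv2.contourArea(c),np.round(ce,1),q.tolist(),cv2.boundingRect(c))
        out[nm,n]=ray(n,[ce])
    o,d=out[nm,"top"];o2,d2=out[nm,"side"]
    print(nm,tri([(o,d[0]),(o2,d2[0])]))
# mallet
for pt,ps in(((246.3,228.6),(309.0,174.3)),):
    o,d=ray("top",[pt]);o2,d2=ray("side",[ps]);print("mallet top",tri([(o,d[0]),(o2,d2[0])]))
m,cs=blobs(t,(0,0,0),(180,255,60),(220,200,50,55))
for c in cs: 
    e=cv2.minEnclosingCircle(c);print("head",e,plane("top",[e[0]],.05)); 
m,cs=blobs(t,(10,60,90),(25,255,255),(233,215,27,27),30)
for c in cs: print("disc",cv2.boundingRect(c),cv2.contourArea(c),cv2.minEnclosingCircle(c))
E
```

```text
[ 17 244 201] [ 16 222 206] [ 13 183 241] [ 17 235 201] [ 17 112 159] [ 16 113 182]
teal top 540.5 [154.4 135. ] [[148, 120], [142, 146], [162, 150], [167, 124]] (142, 120, 26, 31)
teal side 598.0 [190.4 238.6] [[182, 226], [171, 242], [198, 252], [209, 234]] (171, 226, 39, 27)
teal (array([0.60331913, 0.12541396, 0.11170317]), [np.float64(0.047048125191887766), np.float64(0.04704812519189383)])
white top 481.5 [346.4 142.2] [[336, 130], [338, 155], [357, 154], [355, 130]] (336, 129, 22, 28)
white side 211.0 [242.3 111.8] [[230, 114], [252, 117], [254, 108], [232, 107]] (230, 107, 25, 11)
white (array([ 0.59327359, -0.19284456,  0.1080529 ]), [np.float64(0.1661993396272502), np.float64(0.16619933962719302)])
mallet top (array([ 0.44996037, -0.02379019,  0.12189632]), [np.float64(0.5810074893253468), np.float64(0.5810074893254131)])
head ((244.5757598876953, 226.39393615722656), 14.030431747436523) [[ 0.45049282 -0.02301832  0.05      ]]
disc (238, 219, 18, 19) 222.5 ((246.02113342285156, 228.08450317382812), 9.141814231872559)
disc (246, 215, 14, 27) 56.5 ((252.5, 228.0), 14.534542083740234)
```

Both measurements agree with the text. The teal wedge top is at (0.603, 0.125, 0.112) and the mallet is at (0.450, -0.023) with its top at about 0.122. I'll move above the mallet now.

drive_tool(targets=[0,0,0,34.5,-33,0,1,0,0,0,34.5,-33,0,1,0,0,0,34.5,-33,0,1,0,0,0,34.5,-33,0,1,0,0,0,34.5,-33,0,1,0,0,0,34.5,-33,0,1,0,0,0,34.5,-33,0,1,0,0,0,34.5,-33,0,1,0,0,0,34.5,-33,0,1,0,0,0,34.5,-33,0,1,0,0,0,34.5,-33,0,1,0,0,0,34.5,-33,0,1], grip_force=60)

```text
clock: 1.65
position: [0.4507, -0.0239, 0.2068]
ee_rot: [0.0, 0.985, 0.175, 0.0]
contact_force: [0.4, -0.8, 0.5]
width: 0.0855
```

drive_tool(targets=[0,0,0,0,0,0,1,0,0,0,0,0,0,1])

```text
clock: 1.9
position: [0.4498, -0.0256, 0.2066]
ee_rot: [0.0, 0.984, 0.175, -0.001]
contact_force: [0.5, -0.5, 0.3]
width: 0.0853
```

```bash
cat >> h.py <<'E'
from scipy.spatial.transform import Rotation as R
def pose(s):
    T=np.eye(4);q=s['ee_rot'];T[:3,:3]=R.from_quat([q[1],q[2],q[3],q[0]]).as_matrix();T[:3,3]=s['position'];return T
def shift(s,p):
    "world point -> tool axes mm"
    T=pose(s);return T[:3,:3].T@(np.array(p)-T[:3,3])*1e3
E
python3 - <<'E'
from h import *
from rig import *
s=get_state();im=get_image("wrist");cv2.imwrite("pics/w1.png",im[:,:,::-1]);np.save("w1.npy",pose(s))
print(s['clock'],s['position'],s['ee_rot'],s['qpos'],shift(s,[.45,-.0234,.070]))
E
```

```text
1.9 [ 0.44980903 -0.02563711  0.20659095] [ 2.40136200e-04  9.84499178e-01  1.75387930e-01 -6.19897928e-04] [-2.10790066e-01  8.74869763e-02  1.74835927e+00 -9.45534277e-04
  1.30671328e+00  1.00765385e+00] [  1.13000346  -2.06841623 136.58906652]
```

View pics/w1.png

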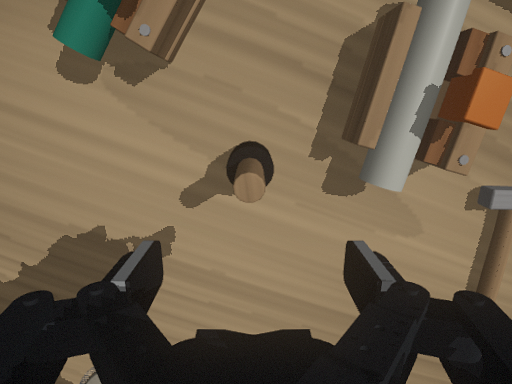

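The handle's top disc is at about (250,188) in the wrist view, centred between the fingers. I'll cross-check it against the top view.

```bash
python3 - <<'E'
from h import *
T=np.load("w1.npy")
im=cv2.imread("pics/w1.png")
h=cv2.cvtColor(im,cv2.COLOR_BGR2HSV);print(h[188,250],h[170,251],h[140,220])
cv2.imwrite("pics/w1z.png",cv2.resize(im[130:215,205:305],None,fx=6,fy=6,interpolation=cv2.INTER_NEAREST))
for p in((250,188),):
    o,d=ray("wrist",[p],T);o2,d2=ray("top",[(246.1,228.3)]);o3,d3=ray("side",[(309,174.3)])
    print(tri([(o,d[0]),(o2,d2[0])]),tri([(o,d[0]),(o2,d2[0]),(o3,d3[0])]),plane("wrist",[p],.125,T))
E
```

```text
[ 16 102 137] [ 17 105 100] [ 17  88 148]
(array([ 0.45139479, -0.02367212,  0.1267837 ]), [np.float64(0.39468107483602294), np.float64(0.3946810748360081)]) (array([ 0.45020218, -0.02396779,  0.12175564]), [np.float64(0.5120047567410099), np.float64(0.9654908919165813), np.float64(0.8244007691417734)]) [[ 0.45103544 -0.02420585  0.125     ]]
```

View pics/w1z.png

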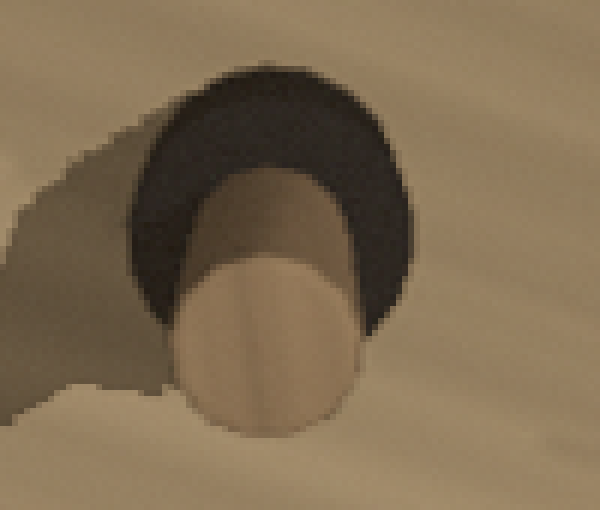

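drive_tool(targets=[0,0,0,1.4,-1.2,0,1,0,0,0,0,0,27,1,0,0,0,0,0,27,1,0,0,0,0,0,27,1,0,0,0,0,0,27,1,0,0,0,0,0,18,1,0,0,0,0,0,10,1,0,0,0,0,0,0,1,0,0,0,0,0,0,1])

```text
clock: 3.08
position: [0.4519, -0.0242, 0.0716]
ee_rot: [0.0, 0.985, 0.175, 0.001]
contact_force: [0.3, 0.5, 0.2]
width: 0.0853
```

```bash
python3 - <<'E'
from h import *
from rig import *
s=get_state();im=get_image("wrist");cv2.imwrite("pics/w2.png",im[:,:,::-1])
print(s['clock'],s['position'],s['contact_force'],shift(s,[.4507,-.024,.070]))
E
```

```text
3.075 [ 0.45191711 -0.02418763  0.07159666] [0.34908689 0.47864745 0.16427879] [-1.08031478 -0.59657005  1.59465684]
```

View pics/w2.png

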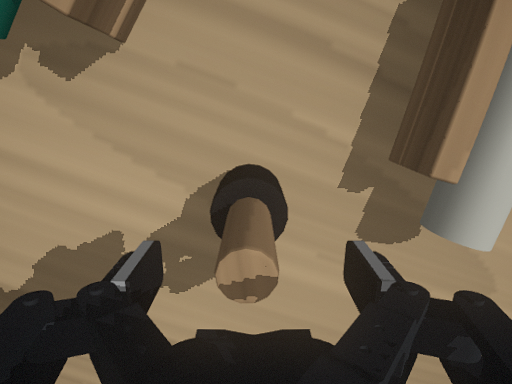

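The handle's top is at about (247,275), with the fingers at columns 150 and 355 on either side of it. I'll grip.

drive_tool(targets=[0,0,0,-1,-0.5,1.5,1,0,0,0,0,0,0,0,0,0,0,0,0,0,0,0,0,0,0,0,0,0,0,0,0,0,0,0,0,0,0,0,0,0,0,0,0,0,0,0,0,0,0], grip_force=70)

```text
clock: 4.0
position: [0.4501, -0.0233, 0.0696]
ee_rot: [-0.0, 0.985, 0.175, 0.0]
contact_force: [-0.9, 3.0, 5.2]
width: 0.0265
```

drive_tool(targets=[0,0,0,0,0,-10,0,0,0,0,0,0,-30,0,0,0,0,0,0,-40,0,0,0,0,0,0,-40,0,0,0,0,0,0,-30,0,0,0,0,0,0,0,0,0,0,0,0,0,0,0])

```text
clock: 4.88
position: [0.4489, -0.0236, 0.2178]
ee_rot: [-0.0, 0.985, 0.175, -0.001]
contact_force: [0.0, 0.1, -4.8]
width: 0.026
```

```bash
python3 - <<'E'
from h import *
from rig import *
s=get_state();im=get_image("wrist");cv2.imwrite("pics/w3.png",im[:,:,::-1]);im=get_image("side");cv2.imwrite("pics/s3.png",im[:,:,::-1])
print(s['clock'],s['position'],s['ee_rot'],s['contact_force'],s['width'],shift(s,[.6033,.1254,s['position'][2]]))
E
```

```text
4.875 [ 0.4488826  -0.02363554  0.21781272] [-3.49151249e-04  9.84574942e-01  1.74957083e-01 -1.44262398e-03] [ 4.66548975e-03  1.46556072e-01 -4.77569179e+00] 0.02600779352372275 [196.30871961 -86.71232963  -0.43029153]
```

View pics/w3.png

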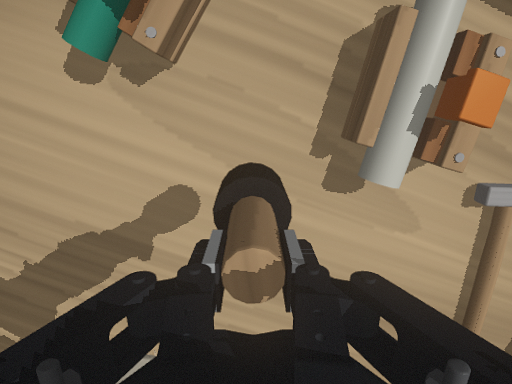

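View pics/s3.png

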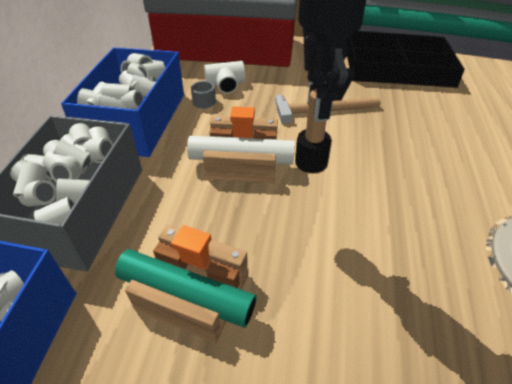

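The mallet is held upright and the measured load is about 4.8 N. I'll move it over the teal wedge.

drive_tool(targets=[0,0,0,32.7,-14.5,0,0,0,0,0,32.7,-14.5,0,0,0,0,0,32.7,-14.5,0,0,0,0,0,32.7,-14.5,0,0,0,0,0,32.7,-14.5,0,0,0,0,0,32.7,-14.2,0,0,0,0,0,0,0,0,0,0,0,0,0,0,0,0])

```text
clock: 5.98
position: [0.6033, 0.125, 0.2175]
ee_rot: [0.0, 0.985, 0.175, -0.002]
contact_force: [0.2, -0.6, -3.7]
width: 0.0259
```

```bash
python3 - <<'E'
from h import *
from rig import *
s=get_state();im=get_image("side");cv2.imwrite("pics/s4.png",cv2.resize(im[:,:,::-1][100:320,90:310],None,fx=2.7,fy=2.7))
im=get_image("top");cv2.imwrite("pics/t4.png",im[:,:,::-1])
print(s['clock'],s['position'],s['ee_rot'],s['contact_force'],s['width'],shift(s,[.6033,.1254,.182]))
E
```

```text
5.975 [0.60328806 0.12497116 0.21754789] [ 2.01116263e-04  9.84537358e-01  1.75162354e-01 -2.07356689e-03] [ 0.18060747 -0.57682114 -3.72869915] 0.025876129192362735 [ 0.30676526 -0.38665711 35.54705555]
```

View pics/s4.png

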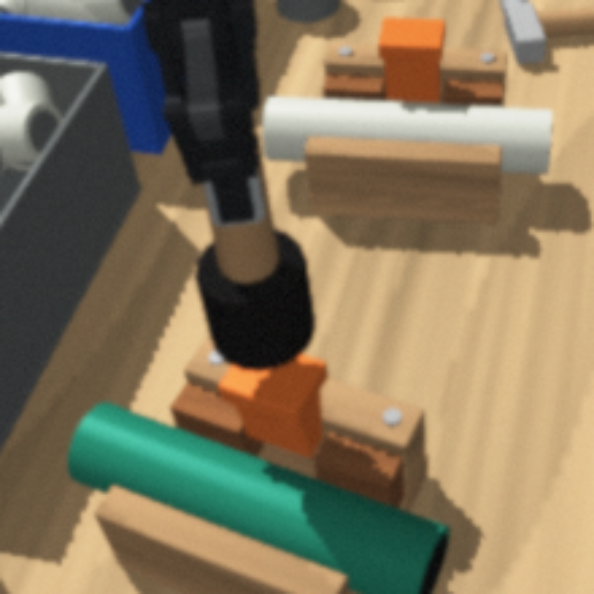

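View pics/t4.png

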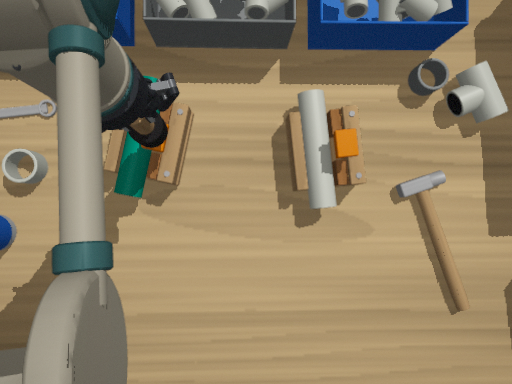

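The rubber face hangs squarely over the teal wedge: in the side crop the head's lower edge is at about (262,350) and the wedge top at about (275,375). I'll tap it down in small steps.

drive_tool(targets=[0,0,0,0.3,-0.3,15,0,0,0,0,0,0,13,0,0,0,0,0,0,4,0,0,0,0,0,0,4,0,0,0,0,0,0,4,0,0,0,0,0,0,4,0,0,0,0,0,0,0,0])

```text
clock: 6.95
position: [0.6044, 0.1257, 0.1754]
ee_rot: [0.0, 0.985, 0.175, -0.0]
contact_force: [-2.0, 0.6, 1.0]
width: 0.0263
```

drive_tool(targets=[0,0,0,0,0,4,0,0,0,0,0,0,4,0,0,0,0,0,0,4,0,0,0,0,0,0,3,0,0,0,0,0,0,0,0])

```text
clock: 7.58
position: [0.6048, 0.1256, 0.1596]
ee_rot: [0.0, 0.985, 0.175, -0.0]
contact_force: [-0.6, 0.8, -2.0]
width: 0.0261
```

```bash
python3 - <<'E'
from h import *
from rig import *
s=get_state();im=get_image("side");cv2.imwrite("pics/s5.png",cv2.resize(im[:,:,::-1][100:320,90:310],None,fx=2.7,fy=2.7))
print(s['clock'],s['position'],s['contact_force'],s['moment'],s['width'])
E
```

```text
7.575 [0.6047537  0.12564801 0.15956913] [-0.62826914  0.84551991 -2.04257249] [ 0.00859728  0.26433562 -0.0481682 ] 0.026099094429360564
```

View pics/s5.png

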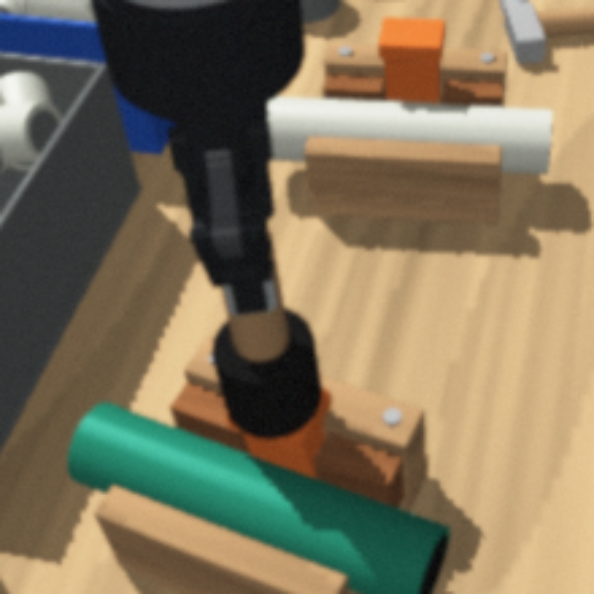

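The wedge follows the mallet down and is centred under it. I'll continue to the stop in small steps.

drive_tool(targets=[0,0,0,0,0,2,0,0,0,0,0,0,2,0,0,0,0,0,0,1,0,0,0,0,0,0,0,0])

```text
clock: 8.12
position: [0.605, 0.1257, 0.1555]
ee_rot: [0.0, 0.985, 0.175, 0.0]
contact_force: [-1.3, 0.4, 1.6]
width: 0.0264
```

drive_tool(targets=[0,0,0,0,0,1,0,0,0,0,0,0,0,0])

```text
clock: 8.38
position: [0.6049, 0.1257, 0.1546]
ee_rot: [0.0, 0.985, 0.175, 0.0]
contact_force: [-0.3, 0.8, 2.7]
width: 0.0263
```

drive_tool(targets=[0,0,0,0,0,1,0,0,0,0,0,0,0,0])

```text
clock: 8.62
position: [0.6051, 0.1258, 0.1545]
ee_rot: [0.0, 0.985, 0.175, 0.001]
contact_force: [-1.2, -0.0, 6.9]
width: 0.0264
```

drive_tool(targets=[0,0,0,0,0,1,0,0,0,0,0,0,0,0])

```text
clock: 8.88
position: [0.6052, 0.1259, 0.1545]
ee_rot: [0.0, 0.985, 0.175, 0.001]
contact_force: [-2.6, -0.1, 10.4]
width: 0.0262
```

drive_tool(targets=[0,0,0,0,0,1.5,0,0,0,0,0,0,0,0,0,0,0,0,0,0,0])

```text
clock: 9.25
position: [0.6054, 0.1259, 0.1544]
ee_rot: [0.0, 0.985, 0.175, 0.002]
contact_force: [-3.7, 0.6, 15.7]
width: 0.0266
```

The tool stopped at z = 0.1545, so the mallet face is at about 0.085. The force has risen to about 20 N net with no further travel, so the wedge is at its stop. I'll lift straight up, move back and look.

drive_tool(targets=[0,0,0,0,0,-8,0,0,0,0,0,0,-20,0,0,0,0,0,0,-25,0,0,0,0,0,0,-20,0,0,0,0,-30,14,0,0,0,0,0,-35,15,0,0,0,0,0,-35,15,0,0,0,0,0,-35,15,0,0,0,0,0,-35,15,0,0,0,0,0,-30,14,0,0,0,0,0,0,0,0,0,0,0,0,0,0,0,0])

```text
clock: 10.75
position: [0.4475, -0.0257, 0.2233]
ee_rot: [-0.0, 0.985, 0.175, 0.0]
contact_force: [0.4, -0.9, -4.5]
width: 0.026
```

```bash
python3 - <<'E'
from h import *
from rig import *
s=get_state()
I={n:np.ascontiguousarray(get_image(n)[:,:,::-1]) for n in("side","top","wrist")}
for n in I: cv2.imwrite(f"pics/{n}6.png",I[n])
print(s['clock'],s['position'],s['ee_rot'],s['contact_force'],s['width'])
for nm,rt,rs in(("teal",(130,110,50,50),(160,220,60,60)),("white",(325,120,40,50),(225,100,40,50))):
    rr=[]
    for n,lo,roi in(("top",(8,200,170),rt),("side",(5,150,185),rs)):
        h=cv2.cvtColor(I[n],cv2.COLOR_BGR2HSV);m=cv2.inRange(h,lo,(22,255,255));k=np.zeros_like(m);x,y,w,hh=roi;k[y:y+hh,x:x+w]=255
        cs,_=cv2.findContours(m&k,cv2.RETR_EXTERNAL,cv2.CHAIN_APPROX_NONE);c=max(cs,key=cv2.contourArea);mm=cv2.moments(c)
        ce=(mm['m10']/mm['m00'],mm['m01']/mm['m00']);print(nm,n,mm['m00'],ce);o,d=ray(n,[ce]);rr.append((o,d[0]))
    print(tri(rr))
E
```

```text
10.75 [ 0.44746014 -0.02566433  0.22334418] [-2.86523350e-04  9.84617185e-01  1.74725258e-01  1.64724666e-05] [ 0.37081718 -0.9347842  -4.484751  ] 0.026038953948742474
teal top 499.0 (157.55945223780893, 137.86506346025382)
teal side 585.0 (192.7139601139601, 250.8940170940171)
(array([0.60336366, 0.12550918, 0.08190531]), [np.float64(0.007520728341298342), np.float64(0.007520728341261651)])
white top 481.5 (346.4080996884735, 142.25199030806507)
white side 212.0 (242.29245283018867, 111.83254716981132)
(array([ 0.59320627, -0.19285834,  0.10791334]), [np.float64(0.17156217503645904), np.float64(0.17156217503632373)])
```

View pics/side6.png

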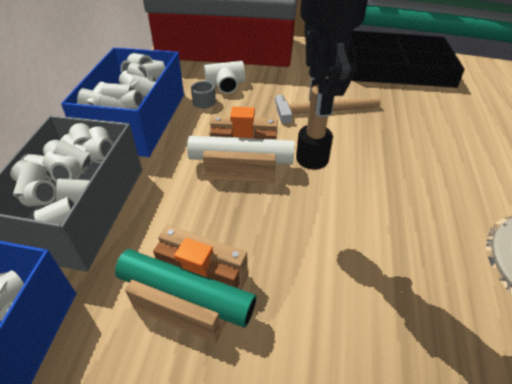

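View pics/wrist6.png

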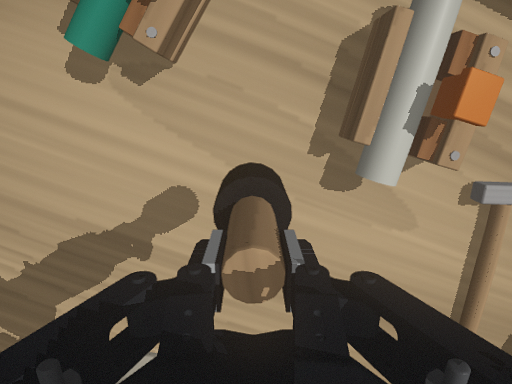

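The wedge top now measures z ≈ 0.082. That is the same −3 mm bias I had on the mallet top, so it is really about 0.085, which is home. The white wedge is unchanged, and the mallet looks the same in the grip. I'll set the mallet down now.

drive_tool(targets=[0,0,0,0,0,30,0,0,0,0,0,0,40,0,0,0,0,0,0,35,0,0,0,0,0,0,25,0,0,0,0,0,0,12,0,0,0,0,0,0,5,0,0,0,0,0,0,0,0,0,0,0,0,0,0,0])

```text
clock: 11.9
position: [0.4481, -0.026, 0.0778]
ee_rot: [0.0, 0.985, 0.175, 0.001]
contact_force: [1.0, 0.3, -3.9]
width: 0.0265
```

drive_tool(targets=[0,0,0,0,0,2,0,0,0,0,0,0,2,0,0,0,0,0,0,0,0])

```text
clock: 12.28
position: [0.447, -0.0258, 0.0728]
ee_rot: [-0.0, 0.985, 0.175, -0.0]
contact_force: [-0.1, 0.5, -3.6]
width: 0.026
```

drive_tool(targets=[0,0,0,0,0,1.5,0,0,0,0,0,0,1,0,0,0,0,0,0,0,0])

```text
clock: 12.65
position: [0.4471, -0.0258, 0.0702]
ee_rot: [-0.0, 0.985, 0.175, -0.0]
contact_force: [-0.2, 0.9, -4.5]
width: 0.0264
```

drive_tool(targets=[0,0,0,0,0,1,0,0,0,0,0,0,0,0])

```text
clock: 12.9
position: [0.4474, -0.0258, 0.0696]
ee_rot: [0.0, 0.985, 0.175, 0.0]
contact_force: [1.0, -0.1, -1.0]
width: 0.0266
```

drive_tool(targets=[0,0,0,0,0,0.5,0,0,0,0,0,0,0,0])

```text
clock: 13.15
position: [0.4476, -0.0258, 0.0696]
ee_rot: [0.0, 0.985, 0.175, 0.0]
contact_force: [-1.4, 1.1, 5.2]
width: 0.0265
```

drive_tool(targets=[0,0,0,0,0,0,0.4,0,0,0,0,0,0,0.5,0,0,0,0,0,0,0.7,0,0,0,0,0,0,1,0,0,0,0,0,0,1,0,0,0,0,0,0,1,0,0,0,0,0,0,1])

```text
clock: 14.02
position: [0.4472, -0.0258, 0.0689]
ee_rot: [0.0, 0.985, 0.175, 0.0]
contact_force: [-0.5, -0.6, 0.0]
width: 0.0854
```

```bash
python3 - <<'E'
from h import *
from rig import *
s=get_state();im=get_image("wrist");cv2.imwrite("pics/w7.png",im[:,:,::-1])
print(s['clock'],s['position'],s['contact_force'],s['width'])
E
```

```text
14.025 [ 0.44717989 -0.02584272  0.06888144] [-0.46775678 -0.57469243  0.00983225] 0.08539866345874149
```

View pics/w7.png

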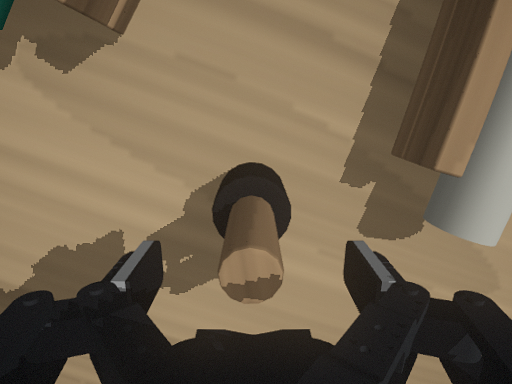

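The mallet stands free, with the handle top at (250,275) and clear gaps to both fingers. I'll retreat straight up and then back.

drive_tool(targets=[0,0,0,0,0,-15,1,0,0,0,0,0,-30,1,0,0,0,0,0,-40,1,0,0,0,0,0,-50,1,0,0,0,-30,30,0,1,0,0,0,-30,30,0,1,0,0,0,-30,30,0,1,0,0,0,-30,30,0,1,0,0,0,0,0,0,1,0,0,0,0,0,0,1,0,0,0,0,0,0,1])

```text
clock: 15.45
position: [0.3762, -0.1789, 0.2039]
ee_rot: [-0.0, 0.984, 0.176, 0.0]
contact_force: [1.1, -0.3, -0.8]
width: 0.0854
```

```bash
python3 - <<'E'
from h import *
from rig import *
s=get_state()
for n in("side","top"): cv2.imwrite(f"pics/{n}8.png",get_image(n)[:,:,::-1])
print(s['clock'],s['position'],s['contact_force'])
E
```

```text
15.45 [ 0.37620351 -0.17886334  0.20386207] [ 1.08981331 -0.34561795 -0.76364054]
```

View pics/side8.png

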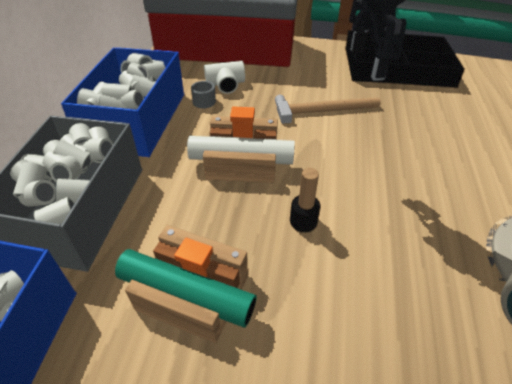

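View pics/top8.png

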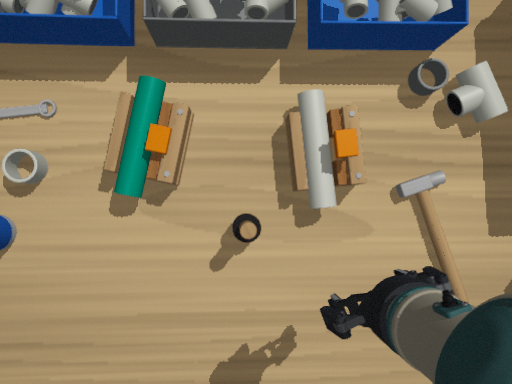

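The mallet stands upright: (306,200) in the side view, (246,228) in the top view. The teal wedge's head is down on the cheek at (195,255) in the side view, and the white wedge is unchanged at (243,122). I'm handing in the job.

```bash
python3 -c "
from rig import *
print(sign_off())"
```

```text
the job is handed in; nothing more can be done
None
```

The teal pipe's wedge is now home. I gripped the mallet by its handle at 70 N and pressed the wedge down with the rubber face in small steps, as slow pushes rather than swung blows. Then I stood the mallet back on its head about 4 mm from where it started, let go, backed the arm clear and handed in at about 15.5 s.

- **Teal wedge:** the tool stopped at z = 0.1545, which puts the striking face at about 85 mm. The force rose to about 20 N with no further travel. The two-view check read 82 mm, 3 mm low; the same two views had read the 125 mm mallet top 3 mm low, within what the calibration allows.
- **White wedge:** its measured position was the same before and after, to about 0.2 mm.
- **Mallet:** the last pictures show it standing upright and free, with the gripper well away from it. Tool forces stayed below about 20 N in every reading I took.

No check failed; the 3 mm reading was the only disagreement.

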